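# Stand the sample containers in their cooling docks

### The job

Stand each of the four white blue-capped sample containers in the cooling dock whose pocket matches it in shape and size: the wide pot in the large round pocket, the slim vial in the small round one, the square bottle in the square one and the flat bottle in the oblong one. Each must end upright with its bottom flat on the pocket floor; do not tip over or drop any of them on the way.

Things in the scene. Friction and masses are not known exactly. Their poses are not given: they have to be found in the camera images.
- pot: Loose wide specimen pot: white upright cylinder 56 mm in diameter, 42 mm tall, with a blue round screw cap 54 mm in diameter on it, 58 mm tall in all, about 0.12 kg. Origin: centre of the underside; z up.
- vial: Loose slim vial: white upright cylinder 28 mm in diameter, 63 mm tall, with a blue round cap 27 mm in diameter on it, 83 mm tall in all, about 0.05 kg. Origin: centre of the underside; z up.
- square_bottle: Loose square bottle: white upright body 44 x 44 mm, 60 mm tall, with a blue round cap 32 mm in diameter standing on its flat shoulder, 80 mm tall in all, about 0.14 kg. Origin: centre of the underside; z up. x and y are square to its sides.
- flat_bottle: Loose flat bottle: white upright body 62 mm along its x, 30 mm along its y, 60 mm tall, with a blue round cap 26 mm in diameter standing on its flat shoulder, 78 mm tall in all, about 0.12 kg. Origin: centre of the underside; z up.
- dock_large_round: Fixed aluminium cooling dock, a block 96 x 96 mm and 16 mm tall like the other three docks; in its top an open pocket 11 mm deep with a dark floor 5 mm above the bench, round, 72 mm in diameter (the largest round one). Origin: centre of the block's underside on the bench, straight below the pocket's centre; x and y along the block's sides, z up.
- dock_small_round: Fixed aluminium cooling dock, a block 96 x 96 mm and 16 mm tall like the other three docks; in its top an open pocket 11 mm deep with a dark floor 5 mm above the bench, round, 44 mm in diameter (the small round one). Origin: centre of the block's underside on the bench, straight below the pocket's centre; x and y along the block's sides, z up.
- dock_square: Fixed aluminium cooling dock, a block 96 x 96 mm and 16 mm tall like the other three docks; in its top an open pocket 11 mm deep with a dark floor 5 mm above the bench, square, 60 x 60 mm, its sides parallel to the block's. Origin: centre of the block's underside on the bench, straight below the pocket's centre; x and y along the block's sides, z up.
- dock_oblong: Fixed aluminium cooling dock, a block 96 x 96 mm and 16 mm tall like the other three docks; in its top an open pocket 11 mm deep with a dark floor 5 mm above the bench, oblong, 78 mm along the block's x and 46 mm along its y. Origin: centre of the block's underside on the bench, straight below the pocket's centre; x and y along the block's sides, z up.

How it is judged:
By the outcome, as a careful person would: the job done as asked, in the order asked, and still so for the second after the job is handed in, with the robot touching nothing.
It also fails if it takes over 109 s, if anything falls off the work surface, if the arm or the gripper's body presses on something with over 40 N, if the wrist force passes 120 N, or if a joint passes its speed limit or range.

### The arm

A 6-joint arm with a two-finger parallel gripper is mounted at the origin on the work surface. World frame = base frame: x ahead of the robot, y to its left, z up, the work surface at z = 0. Lengths are in mm, angles in degrees, forces in N, time in s.
With the tool pointing down it reaches from about 350 to 875 mm from the base axis. Payload 4.2 kg.
Tool frame: the origin (TCP) lies midway between the tips of the shut fingers; the grasp point (between the pads) lies 19 mm behind it (arm.hold_point_z is the distance from the TCP to the grasp point, in mm); z points along the fingers, y is the line along which they close (so a half turn about z gives the same grasp; the last joint's range is limited). The gripper opens to 85 mm and grips with 20 to 120 N. Pads are 22 mm wide; open, the fingers measure 114 mm over their backs; the gripper's body (76 mm by 85 mm) begins 54 mm behind the grasp point. The pads swing forward as they close: fully open they stand 13 mm farther back than shut.
Start: joints at [-59.611, 22.042, 0.453, 0, -68.411, -14.817], TCP at [167.808, -602.03, 231.312] pointing down, gripper open.
Joint ranges: [-179.83, 179.83], [-69.29, 118.12], [-61.27, 80.66], [-181.25, 117.63], [-171.15, -9.14], [-177.46, 177.46]. Speed limits (degrees/s): [159.86, 159.86, 180, 180, 180, 180].

### API

Orientations are given as a 3x3 rotation matrix whose columns are the frame's x, y, z axes.
In Python, from bench import arm, camera, workorder gives the robot as it stands.
- The arm moves only by the tool jog_arm, never from a script. Its argument "commands" is a list of rows, each a list of 7 numbers: the shift along the tool's x, y, z in mm, then the turn, a rotation vector about the tool's x, y, z in rad, then the finger opening in mm, from 0 to 85.4. In form: [[tx, ty, tz, wx, wy, wz, fingers], ...]. A call has 1 to 20 rows; each row shifts and turns the commanded pose from where the row before left it, along the tool's axes as they then stand; what a row does not reach is not made up. A row lasts 1/12 s, in which the tool goes at most 41.7 mm and 7.16 degrees, less where a joint would pass 70% of its speed; a pose out of reach is approached as far as the arm can. A call is refused whole if a number of a shift passes 41.7 or a number of a turn 0.125, either way. A call with a gripper value outside its range is refused whole. The fingers move at their own pace and stop on an object; "force" is the grip in N (left out, the last holds). Time passes only in rows, so rows that do not move let the fingers close. It gives the time, the measured TCP pose, the force, the opening and the grip force at its end, in the units of the state.
- arm.get_obs(): the state, without advancing time (a new reading comes with each control period).
- camera(name): name is "scene" or "top" or "wrist"; returns a dict with "pixels" (384x512x3 uint8, red, green, blue), "fov_y" (degrees; the focal length in pixels is half the picture's height over the tangent of half this angle, whatever the lens; pixels are square), "cx", "cy" (the principal point, pixels), "rvec" (rotation vector, rad) and "tvec" (3), from world to camera coordinates, as OpenCV has them; the wrist camera has in their place "T_tool_cam" (4x4, takes a point from camera to tool coordinates, whose origin is the TCP and whose axes are the flange's). Camera axes: x right, y down, z forward; pixel columns grow to the right and rows downward; lengths in mm; the calibration is good to about 2 mm. A picture is of the moment at which its call begins: read the wrist's pose just before it. There is no depth.
- workorder.sign_off(): hands the job in; it is judged then, once.
The state is a dict: "time_s": time; "joints": joint angles; "joint_vel": joint speeds; "effort": joint torques, N m; "position": TCP position; "ee_rot": TCP orientation; "force": force on the tool from outside, world axes, zero at the start; "ft_torque": the same for the moment, N m; "opening": finger opening in mm; "grasp_force": force on a finger pad.
Only numpy, scipy, OpenCV 4.12 (cv2) and the standard library are available. Lean on these libraries where they do the work, as an engineer would, in place of code of your own. Each camera call takes 0.05 s, during which the arm holds its last target. There are 200 camera calls.

## Working session

There is one attempt and no reset: what is moved stays moved. The work goes in short steps, Python scripts to look and compute and a tool call to move; the robot and the scene stay as the last step left them, time stands still between calls to the robot, and variables do not carry over. Pictures are saved under pics/ and viewed, at most 14 in all, crops included, and the job is handed in when it is done.

Besides the shell and the picture viewer there is one more tool, called after "Call:" as name([rows], argument=value, ...), one row to a line, values as JSON. jog_arm: Moves the arm, as the interface text tells. Its arguments: {"type":"object","properties":{"commands":{"type":"array"},"force":{"type":"number"}},"required":["commands"]}

```bash
mkdir -p pics; cat > h.py <<'E'
import numpy as np, cv2, pickle
from bench import arm, camera, workorder
E
python3 - <<'E'
from h import *
for n in ("top","scene"):
    c=camera(n); pickle.dump(c,open(n+".pkl","wb"))
    cv2.imwrite(f"pics/{n}0.png",cv2.resize(c["pixels"][:,:,::-1],(800,600),interpolation=cv2.INTER_CUBIC))
    print(n,c["fov_y"],c["cx"],c["cy"],c["rvec"],c["tvec"])
o=arm.get_obs();print(o["time_s"],o["position"],o["ee_rot"],arm.hold_point_z)
E
```

```text
top 53.34179099871662 255.18256073043082 193.95854260824783 [ 2.19451001 -2.01041931  0.211123  ] [-36.52711172 504.38759718 912.58187269]
scene 56.97909191256402 252.659137834176 191.9955533349925 [ 1.42374729  1.81462187 -0.99196639] [ 129.13886875 -229.00165113 1377.2095832 ]
0.1 [ 167.69186612 -601.56730813  230.33313544] [[-9.63327001e-01 -2.68329457e-01 -6.26519524e-04]
 [-2.68330164e-01  9.63325283e-01  1.82247801e-03]
 [ 1.14517563e-04  1.92375636e-03 -9.99998143e-01]] 18.700000000000003
```

View pics/top0.png

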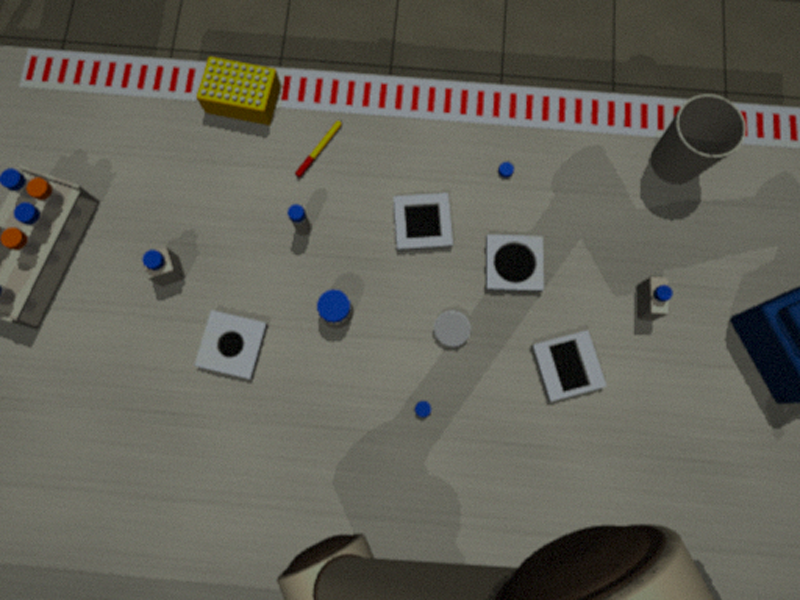

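View pics/scene0.png

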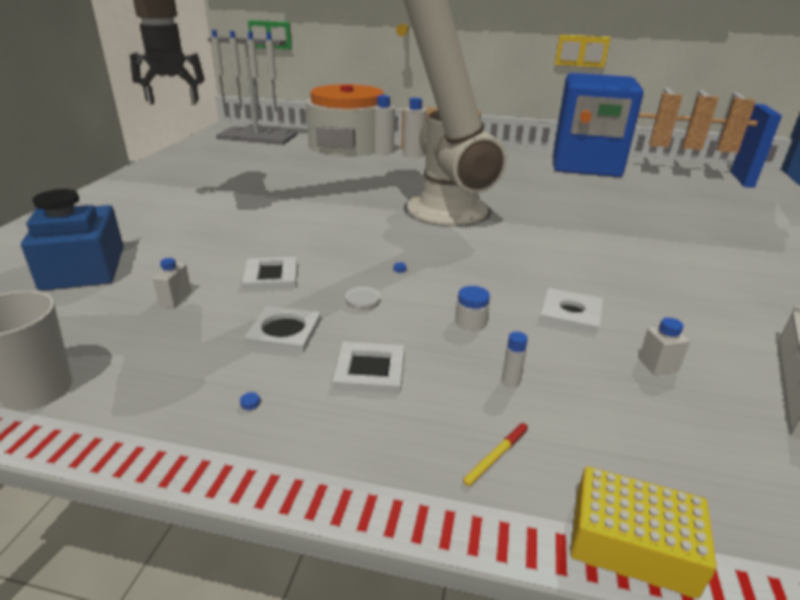

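The top view shows these positions (800x600 scale):
- **Containers:** square bottle (153,260), vial (297,213), pot (334,306), flat bottle (663,293).
- **Docks:** square (423,220), large round (515,262), small round (231,344), oblong (568,366).
- **Distractors:** loose caps and a white lid.

Next I rectify each one at its known height.

```bash
cat >> h.py <<'E'
def cam(c):
    f=192/np.tan(np.radians(c["fov_y"]/2)); K=np.array([[f,0,c["cx"]],[0,f,c["cy"]],[0,0,1]])
    return K,cv2.Rodrigues(np.array(c["rvec"],float))[0],np.array(c["tvec"],float)
def ray(c,uv,z):
    K,R,t=cam(c); d=R.T@np.linalg.inv(K)@[uv[0],uv[1],1]; o=-R.T@t
    return (o+d*(z-o[2])/d[2])[:2]
def proj(c,P):
    K,R,t=cam(c); q=K@(R@np.asarray(P,float)+t); return q[:2]/q[2]
def rect(c,x,y,z,half=80,s=2.5):   # image: right = +x, up = +y
    w=[(x-half,y+half),(x+half,y+half),(x+half,y-half),(x-half,y-half)]
    src=np.float32([proj(c,[a,b,z]) for a,b in w]); n=int(2*half*s)
    return cv2.warpPerspective(c["pixels"],cv2.getPerspectiveTransform(src,np.float32([[0,0],[n,0],[n,n],[0,n]])),(n,n),flags=cv2.INTER_CUBIC)
E
python3 - <<'E'
from h import *
c=pickle.load(open("top.pkl","rb")); k=.64
K,R,t=cam(c); print("cam at",-R.T@t)
D=dict(sq=(423,220),lr=(515,262),sr=(231,344),ob=(568,366)); ims=[]
for n,p in D.items():
    x,y=ray(c,np.array(p)*k,16); im=rect(c,x,y,16,75,2.6)
    g=cv2.cvtColor(im,cv2.COLOR_RGB2GRAY); _,m=cv2.threshold(cv2.GaussianBlur(g,(5,5),0),0,255,0)
    hi=g.copy(); th=(np.percentile(g,50)+np.percentile(g,97))/2
    m=(cv2.GaussianBlur(g,(5,5),0)>th).astype(np.uint8)
    ct=max(cv2.findContours(m,0,2)[0],key=cv2.contourArea); (u,v),(w,h),a=cv2.minAreaRect(ct)
    ox,oy=x-75+u/2.6,y+75-v/2.6
    print(n,np.round([x,y,ox,oy,w/2.6,h/2.6,a],1))
    cv2.drawContours(im,[np.int32(cv2.boxPoints(((u,v),(w,h),a)))],0,(255,0,0),1); ims.append(cv2.resize(im,(300,300)))
C=dict(sqb=(153,260,80),vial=(297,213,83),pot=(334,306,58),fl=(663,293,78))
hsv=cv2.cvtColor(c["pixels"],cv2.COLOR_RGB2HSV); bm=cv2.inRange(hsv,(105,130,50),(130,255,255))
nl,lab,st,cen=cv2.connectedComponentsWithStats(bm)
for n,(a,b,z) in C.items():
    i=min(range(1,nl),key=lambda i:np.hypot(*(cen[i]-np.array([a,b])*k)) if st[i,4]>15 else 1e9)
    print(n,cen[i]/k,st[i,4],np.round(ray(c,cen[i],z-4),1))
cv2.imwrite("pics/docks.png",np.vstack([np.hstack(ims[:2]),np.hstack(ims[2:])])[:,:,::-1])
bo=[cv2.resize(rect(c,*ray(c,np.array(C[n][:2])*k,60),60,55,4),(300,300)) for n in("sqb","fl")]
cv2.imwrite("pics/bot.png",np.hstack(bo)[:,:,::-1])
E
```

```text
cam at [303.31133066 -12.51533654 998.19454791]
sq [664.1 -20.5 664.9 -19.1  96.2  94.6  80.7]
lr [ 602.4 -182.9  603.9 -182.5   95.    94.9   86.7]
sr [420.3 279.6 421.8 283.1  94.6  95.7   8.4]
ob [ 432.5 -278.   435.4 -279.9   95.1   95.2   70.7]
sqb [152.10540254 258.63347458] 118 [539.1 408.4]
vial [295.3125     212.13235294] 85 [636.4 188.2]
pot [332.91330645 305.42063783] 341 [492.4 113.3]
fl [663.33984375 292.44140625] 80 [ 555.  -409.6]
```

View pics/docks.png

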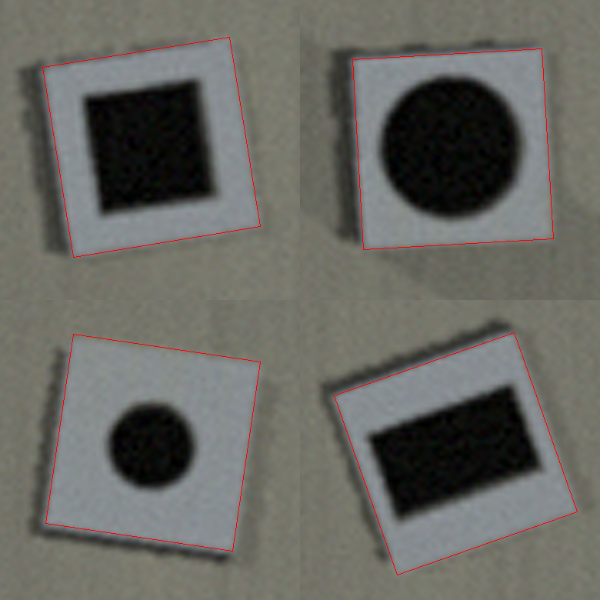

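View pics/bot.png

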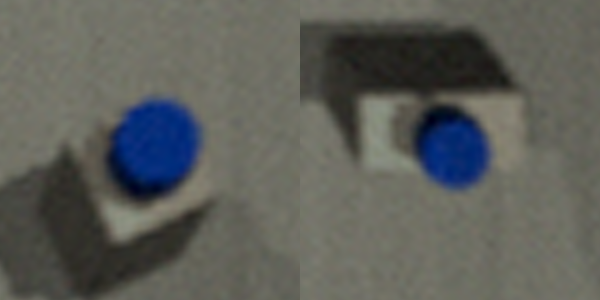

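The dock outlines fit at about 95 mm square. The square pocket sits at +9.3° and the oblong at +19.3°. The crops put the square bottle at about 24° and the flat bottle's long side at about 0°. Next I fit the cap silhouettes for exact centres.

```bash
cat >> h.py <<'E'
CAP=dict(pot=(54,42,58),vial=(27,63,83),sqb=(32,60,80),fl=(26,60,78))
from scipy.optimize import fsolve
def capxy(c,n,uv,dz=0):
    "centre of container from centroid of the blue cap near pixel uv (container raised by dz)"
    bm=cv2.inRange(cv2.cvtColor(c["pixels"],cv2.COLOR_RGB2HSV),(105,120,40),(130,255,255))
    nl,lab,st,cen=cv2.connectedComponentsWithStats(bm)
    i=min(range(1,nl),key=lambda i:np.hypot(*(cen[i]-uv)) if st[i,4]>15 else 1e9)
    d,z0,z1=CAP[n]; a=np.linspace(0,6.283,40)
    def model(p):
        P=[proj(c,[p[0]+d/2*np.cos(t),p[1]+d/2*np.sin(t),z+dz]) for z in (z0,z1) for t in a]
        h=cv2.convexHull(np.float32(P)); m=cv2.moments(h); return np.array([m["m10"],m["m01"]])/m["m00"],m["m00"]
    s=fsolve(lambda p:model(p)[0]-cen[i],ray(c,cen[i],z1+dz))
    return s,st[i,4],model(s)[1]
def go(x,y,z,yaw):
    "tool-axis shift and turn from the measured pose to a tool-down pose; yaw = world angle of tool y, mod 180"
    o=arm.get_obs(); R=np.array(o["ee_rot"]); d=R.T@(np.array([x,y,z])-o["position"])
    w=np.degrees(np.arctan2(R[1,1],R[0,1])); dy=(yaw-w+90)%180-90
    a=np.radians(yaw if abs((yaw-w+180)%360-180)<90 else yaw+180); ey=np.array([np.cos(a),np.sin(a),0]);ez=np.array([0,0,-1.])
    T=np.c_[np.cross(ey,ez),ey,ez]; rv=cv2.Rodrigues(R.T@T)[0].ravel()
    d2=T.T@(np.array([x,y,z])-o["position"])
    print("t",round(o["time_s"],2),"pos",np.round(o["position"],1),"yaw",round(w,1),"rv",np.round(rv,4),"shift now",np.round(d,1),"shift after turn",np.round(d2,1),"open",round(o["opening"],1),"grip",round(float(np.max(o["grasp_force"])),1),"F",np.round(o["force"],1),"j6",round(o["joints"][5],1))
E
python3 - <<'E'
from h import *
c=pickle.load(open("top.pkl","rb"))
for n,p in dict(pot=(334,306),vial=(297,213),sqb=(153,260),fl=(663,293)).items():
    s=capxy(c,n,np.array(p)*.64); print(n,np.round(s[0],1),s[1:])
x,y=ray(c,np.array((663,293))*.64,60); print("flat by body",x-2.6,y+7.3)
go(*capxy(c,"pot",np.array((334,306))*.64)[0],120,105)
E
```

```text
pot [493.2 113.6] (np.int32(343), 378.6430296585895)
vial [637.8 188.4] (np.int32(95), 115.01748646167107)
sqb [539.9 410.3] (np.int32(125), 170.78228648699587)
fl [ 556.3 -411.6] (np.int32(80), 120.24360620928928)
flat by body 555.2851351643823 -407.7900212891238
t 0.1 pos [ 167.7 -601.6  230.3] yaw 105.6 rv [ 0.0019 -0.0001  0.0099] shift now [-505.5  601.4  111.4] shift after turn [-499.6  606.6  110.3] open 85.4 grip 0.0 F [ 0.5  0.5 -0.5] j6 -14.8
```

Call:
jog_arm([
  [-25, 30, 5.5, 0, 0, 0, 85],
  [-25, 30, 5.5, 0, 0, 0, 85],
  [-25, 30, 5.5, 0, 0, 0, 85],
  [-25, 30, 5.5, 0, 0, 0, 85],
  [-25, 30, 5.5, 0, 0, 0, 85],
  [-25, 30, 5.5, 0, 0, 0, 85],
  [-25, 30, 5.5, 0, 0, 0, 85],
  [-25, 30, 5.5, 0, 0, 0, 85],
  [-25, 30, 5.5, 0, 0, 0, 85],
  [-25, 30, 5.5, 0, 0, 0, 85],
  [-25, 30, 5.5, 0, 0, 0, 85],
  [-25, 30, 5.5, 0, 0, 0, 85],
  [-25, 30, 5.5, 0, 0, 0, 85],
  [-25, 30, 5.5, 0, 0, 0, 85],
  [-25, 30, 5.5, 0, 0, 0, 85],
  [-25, 30, 5.5, 0, 0, 0, 85],
  [-25, 30, 5.5, 0, 0, 0, 85],
  [-25, 30, 5.5, 0, 0, 0, 85],
  [-25, 30, 5.5, 0, 0, 0, 85],
  [0, 0, 0, 0, 0, 0, 85],
], force=40)

```text
time_s: 1.77
position: [475.3, 79.5, 126.0]
ee_rot: [[-0.962, -0.274, 0.002], [-0.274, 0.962, 0.0], [-0.002, -0.0, -1.0]]
force: [-0.1, -0.9, 1.0]
opening: 85.0
grasp_force: 0.0
```

```bash
python3 - <<'E'
from h import *
go(493,113.5,120,105)
o=arm.get_obs(); c=camera("wrist"); pickle.dump((c,o),open("w1.pkl","wb")); print(c["fov_y"],c["cx"],c["cy"],np.round(c["T_tool_cam"],3).tolist())
cv2.imwrite("pics/w1.png",c["pixels"][:,:,::-1])
E
```

```text
t 1.77 pos [475.3  79.5 126. ] yaw 105.9 rv [-0.0002  0.0019  0.0157] shift now [-26.3  27.8   6. ] shift after turn [-25.9  28.2   6. ] open 85.0 grip 0.0 F [-0.1 -0.9  1. ] j6 -103.0
68.99878187958707 260.7635760225286 196.8838469948265 [[0.001, -0.951, -0.31, 80.406], [1.0, 0.001, 0.001, 0.414], [-0.001, -0.31, 0.951, -142.193], [0.0, 0.0, 0.0, 1.0]]
```

View pics/w1.png

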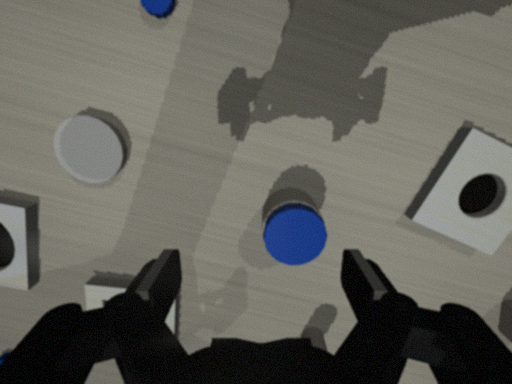

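The pot's cap top is centred at (295,234) in the wrist image. I cross-check that against the top-camera estimate.

```bash
cat >> h.py <<'E'
def wray(c,o,uv,z):
    f=192/np.tan(np.radians(c["fov_y"]/2)); T=np.array(c["T_tool_cam"]); R=np.array(o["ee_rot"])
    d=R@T[:3,:3]@[(uv[0]-c["cx"])/f,(uv[1]-c["cy"])/f,1]; p=R@T[:3,3]+o["position"]
    return (p+d*(z-p[2])/d[2])[:2]
E
python3 - <<'E'
from h import *
c,o=pickle.load(open("w1.pkl","rb"))
print(wray(c,o,(295,234),58), "small dock pocket",wray(c,o,(481.5,194.5),14))
go(493,113,14,105)
E
```

```text
[486.98349277 112.9628791 ] small dock pocket [417.32545277 282.68873966]
t 1.82 pos [473.4  77.3 125.9] yaw 105.8 rv [-0.0002 -0.0009  0.0141] shift now [-28.7  29.  111.8] shift after turn [-28.2  29.4 111.9] open 85.0 grip 0.0 F [ 0.3 -1.1 -0.7] j6 -102.9
```

Call:
jog_arm([
  [-7, 7.3, 0, 0, 0, 0.004, 85],
  [-7, 7.3, 0, 0, 0, 0.004, 85],
  [-7, 7.3, 0, 0, 0, 0.003, 85],
  [-4, 7.3, 0, 0, 0, 0.003, 85],
  [0, 0, 0, 0, 0, 0, 85],
  [0, 0, 0, 0, 0, 0, 85],
  [0, 0, 0, 0, 0, 0, 85],
])

```text
time_s: 2.4
position: [488.5, 109.0, 126.8]
ee_rot: [[-0.967, -0.255, -0.0], [-0.255, 0.967, -0.0], [0.0, 0.0, -1.0]]
force: [0.4, -0.0, -0.4]
opening: 85.2
grasp_force: 0.0
```

```bash
python3 - <<'E'
from h import *
for i in range(3):
    o=arm.get_obs(); c=camera("wrist"); print(np.round(o["position"],1),np.round(o["joints"],2))
t=camera("top")
bm=cv2.inRange(cv2.cvtColor(c["pixels"],cv2.COLOR_RGB2HSV),(105,120,40),(130,255,255))
nl,lab,st,cen=cv2.connectedComponentsWithStats(bm)
for i in range(1,nl):
    if st[i,4]>100: print(cen[i],st[i],wray(c,o,cen[i],57))
cv2.imwrite("pics/w2.png",np.hstack([c["pixels"],cv2.resize(t["pixels"][100:316,100:388],(512,384))])[:,:,::-1][:, :800])
go(490,113,14,105)
E
```

```text
[488.5 109.  126.8] [ 3.1190e+01  1.6210e+01 -2.5120e+01 -1.0000e-02 -4.8700e+01 -1.0644e+02]
[488.5 108.9 126.8] [ 3.1190e+01  1.6200e+01 -2.5130e+01 -1.0000e-02 -4.8690e+01 -1.0644e+02]
[488.5 108.9 126.9] [ 3.1190e+01  1.6200e+01 -2.5120e+01 -1.0000e-02 -4.8690e+01 -1.0644e+02]
[266.07884615 211.8650641 ] [ 235  180   64   63 3120] [488.61117133 114.04501947]
t 2.6 pos [488.6 109.  126.9] yaw 104.7 rv [-0.     -0.0001 -0.0044] shift now [ -2.4   3.5 112.9] shift after turn [ -2.4   3.5 112.9] open 85.0 grip 0.0 F [ 0.1  0.4 -0.5] j6 -106.4
```

View pics/w2.png

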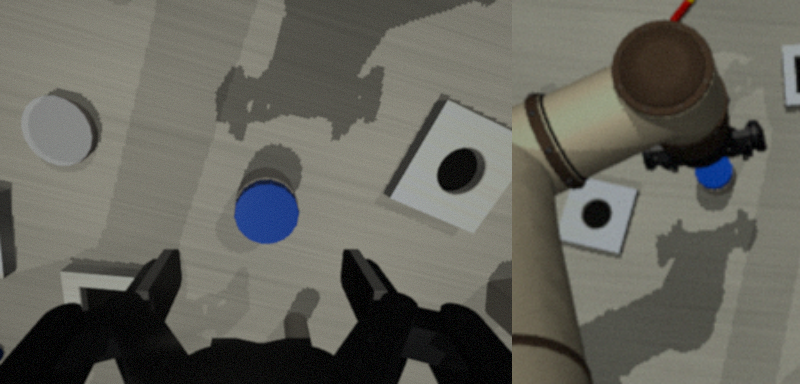

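The wrist image gives the pot at (488.6,114), within 5 mm of the top-camera value. The fingers straddle it clearly, so I descend and grip.

Call:
jog_arm([
  [-2, 4.6, 5, 0, 0, -0.004, 85],
  [0, 0, 25, 0, 0, 0, 85],
  [0, 0, 25, 0, 0, 0, 85],
  [0, 0, 25, 0, 0, 0, 85],
  [0, 0, 20, 0, 0, 0, 85],
  [0, 0, 12, 0, 0, 0, 85],
  [0, 0, 0, 0, 0, 0, 85],
  [0, 0, 0, 0, 0, 0, 85],
  [0, 0, 0, 0, 0, 0, 45],
  [0, 0, 0, 0, 0, 0, 45],
  [0, 0, 0, 0, 0, 0, 45],
  [0, 0, 0, 0, 0, 0, 45],
  [0, 0, 0, 0, 0, 0, 45],
  [0, 0, 0, 0, 0, 0, 45],
  [0, 0, 0, 0, 0, 0, 45],
  [0, 0, 0, 0, 0, 0, 45],
], force=30)

```text
time_s: 3.93
position: [490.4, 114.7, 16.1]
ee_rot: [[-0.966, -0.259, 0.002], [-0.259, 0.966, 0.001], [-0.002, 0.0, -1.0]]
force: [-1.1, -0.3, 5.9]
opening: 54.8
grasp_force: 32.1
```

```bash
python3 - <<'E'
from h import *
go(490,114,14,105); go(602,-183,120,105)
E
```

```text
t 3.93 pos [490.4 114.7  16.1] yaw 105.0 rv [0.0004 0.0025 0.0004] shift now [ 0.5 -0.6  2.1] shift after turn [ 0.5 -0.6  2.1] open 54.8 grip 32.1 F [-1.1 -0.3  5.9] j6 -106.7
t 3.93 pos [490.4 114.7  16.1] yaw 105.0 rv [0.0004 0.0025 0.0004] shift now [ -30.9 -316.5 -104. ] shift after turn [ -30.8 -316.5 -103.9] open 54.8 grip 32.1 F [-1.1 -0.3  5.9] j6 -106.7
```

Call:
jog_arm([
  [0, 0, -5, 0, 0, 0, 45],
  [0, 0, -15, 0, 0, 0, 45],
  [0, 0, -25, 0, 0, 0, 45],
  [0, 0, -25, 0, 0, 0, 45],
  [0, 0, -10, 0, 0, 0, 45],
  [-1, -10, 0, 0, 0, 0, 45],
  [-2, -20, 0, 0, 0, 0, 45],
  [-3, -32, 0, 0, 0, 0, 45],
  [-3, -32, 0, 0, 0, 0, 45],
  [-3, -32, 0, 0, 0, 0, 45],
  [-3, -32, 0, 0, 0, 0, 45],
  [-3, -32, 0, 0, 0, 0, 45],
  [-3, -32, 0, 0, 0, 0, 45],
  [-3, -32, 0, 0, 0, 0, 45],
  [-3, -32, 0, 0, 0, 0, 45],
  [-2, -20, 0, 0, 0, 0, 45],
  [-1, -10, 0, 0, 0, 0, 45],
  [0, 0, 0, 0, 0, 0, 45],
  [0, 0, 0, 0, 0, 0, 45],
  [0, 0, 0, 0, 0, 0, 45],
])

```text
time_s: 5.6
position: [599.4, -182.5, 94.1]
ee_rot: [[-0.966, -0.259, -0.002], [-0.259, 0.966, 0.001], [0.002, 0.001, -1.0]]
force: [0.3, -0.0, -1.9]
opening: 55.0
grasp_force: 32.2
```

```bash
python3 - <<'E'
from h import *
go(601,-183,21,105)
o=arm.get_obs(); c=camera("wrist"); pickle.dump((c,o),open("w3.pkl","wb")); cv2.imwrite("pics/w3.png",c["pixels"][:,:,::-1])
for n,(x,y) in dict(lr=(603.9,-182.5),sq=(664.9,-19.1),ob=(435.4,-279.9)).items():
    K=1
    f=192/np.tan(np.radians(c["fov_y"]/2)); T=np.array(c["T_tool_cam"]); R=np.array(o["ee_rot"])
    q=np.linalg.inv(T)@np.r_[R.T@(np.array([x,y,16])-o["position"]),1]; print(n,q[:2]/q[2]*f+[c["cx"],c["cy"]])
E
```

```text
t 5.6 pos [ 599.4 -182.5   94.1] yaw 105.0 rv [ 0.001  -0.0016  0.0004] shift now [-1.5 -1.  73.1] shift after turn [-1.4 -0.9 73.1] open 55.0 grip 32.2 F [ 0.3 -0.  -1.9] j6 -72.8
lr [258.52375779 211.7511697 ]
sq [407.13315495 310.85982606]
ob [178.96763092 -64.57658251]
```

View pics/w3.png

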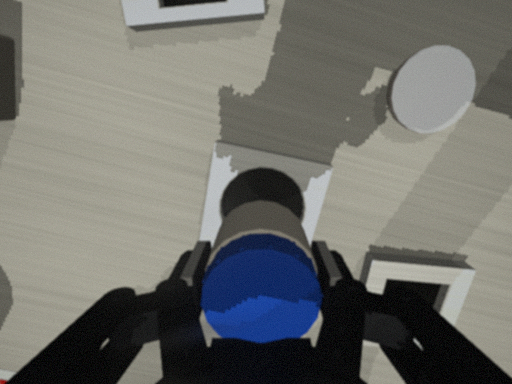

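```bash
python3 - <<'E'
from h import *
c,o=pickle.load(open("w3.pkl","rb"))
a,b=wray(c,o,(215,142),16),wray(c,o,(331,163),16); p=wray(c,o,(262,168),16)
d=(b-a)/np.linalg.norm(b-a); n=np.array([d[1],-d[0]]); n*=np.sign(n@(np.array([600,-183])-a))
print(a,b,np.linalg.norm(a-b),"centre",(a+b)/2+48*n, p-36*np.array(o["ee_rot"])[:2,0]*1)
for uv in((220,208),(305,208)): print(wray(c,o,uv,16))
E
```

```text
[ 556.53795942 -230.26689467] [ 548.65376763 -137.37696989] 93.2239164901171 centre [ 600.42389475 -179.76244605] [ 601.66991575 -180.16530982]
[ 609.05376987 -214.61265785]
[ 590.49295768 -145.65896173]
```

The large pocket is centred at about (600.3,-180.1), and its measured width of 71 mm is right for 72. I lower the pot into it.

Call:
jog_arm([
  [-2.4, 1.7, 10, 0, 0, 0, 45],
  [0, 0, 20, 0, 0, 0, 45],
  [0, 0, 20, 0, 0, 0, 45],
  [0, 0, 12, 0, 0, 0, 45],
  [0, 0, 6, 0, 0, 0, 45],
  [0, 0, 2, 0, 0, 0, 45],
  [0, 0, 0, 0, 0, 0, 45],
  [0, 0, 0, 0, 0, 0, 45],
  [0, 0, 0, 0, 0, 0, 45],
])

```text
time_s: 6.4
position: [603.0, -181.0, 26.0]
ee_rot: [[-0.966, -0.259, 0.002], [-0.259, 0.966, -0.0], [-0.002, -0.001, -1.0]]
force: [-0.5, -0.4, -0.8]
opening: 55.1
grasp_force: 32.3
```

Call:
jog_arm([
  [0.5, 0.5, 2, 0, 0, 0, 45],
  [0, 0, 1.5, 0, 0, 0, 45],
  [0, 0, 0, 0, 0, 0, 45],
  [0, 0, 0, 0, 0, 0, 45],
])

```text
time_s: 6.73
position: [601.5, -180.6, 21.4]
ee_rot: [[-0.966, -0.259, -0.0], [-0.259, 0.966, 0.0], [0.0, 0.0, -1.0]]
force: [0.2, -0.1, -1.8]
opening: 55.0
grasp_force: 32.3
```

Call:
jog_arm([
  [0, 0, 0.7, 0, 0, 0, 45],
  [0, 0, 0, 0, 0, 0, 45],
  [0, 0, 0.5, 0, 0, 0, 45],
  [0, 0, 0, 0, 0, 0, 45],
  [0, 0, 0, 0, 0, 0, 45],
])

```text
time_s: 7.15
position: [601.6, -180.6, 21.2]
ee_rot: [[-0.966, -0.259, 0.0], [-0.259, 0.966, -0.0], [-0.0, -0.0, -1.0]]
force: [-3.6, 1.8, 5.6]
opening: 54.9
grasp_force: 32.9
```

The floor contact shows as +5.6 N at z=21, the expected height. I release and rise.

Call:
jog_arm([
  [0, 0, 0, 0, 0, 0, 60],
  [0, 0, 0, 0, 0, 0, 70],
  [0, 0, 0, 0, 0, 0, 85],
  [0, 0, 0, 0, 0, 0, 85],
  [0, 0, 0, 0, 0, 0, 85],
  [0, 0, -10, 0, 0, 0, 85],
  [0, 0, -25, 0, 0, 0, 85],
  [0, 0, -30, 0, 0, 0, 85],
  [0, 0, -30, 0, 0, 0, 85],
  [0, 0, -20, 0, 0, 0, 85],
  [0, 0, 0, 0, 0, 0, 85],
  [0, 0, 0, 0, 0, 0, 85],
])

```text
time_s: 8.15
position: [602.4, -180.6, 137.4]
ee_rot: [[-0.966, -0.259, 0.004], [-0.259, 0.966, -0.0], [-0.004, -0.001, -1.0]]
force: [-1.0, 0.6, -0.8]
opening: 85.3
grasp_force: 0.0
```

```bash
python3 - <<'E'
from h import *
go(634,188,136,105)
E
```

```text
t 8.15 pos [ 602.4 -180.6  137.4] yaw 105.0 rv [-0.0012  0.0041 -0.0001] shift now [-125.9  347.9    1.5] shift after turn [-125.9  347.9    1.4] open 85.3 grip 0.0 F [-1.   0.6 -0.8] j6 -73.0
```

Call:
jog_arm([
  [-6, 18, 0, 0, 0, 0, 85],
  [-12, 33, 0, 0, 0, 0, 85],
  [-12, 33, 0, 0, 0, 0, 85],
  [-12, 33, 0, 0, 0, 0, 85],
  [-12, 33, 0, 0, 0, 0, 85],
  [-12, 33, 0, 0, 0, 0, 85],
  [-12, 33, 0, 0, 0, 0, 85],
  [-12, 33, 0, 0, 0, 0, 85],
  [-12, 33, 0, 0, 0, 0, 85],
  [-12, 33, 0, 0, 0, 0, 85],
  [-12, 33, 0, 0, 0, 0, 85],
  [0, 0, 0, 0, 0, 0, 85],
  [0, 0, 0, 0, 0, 0, 85],
  [0, 0, 0, 0, 0, 0, 85],
  [0, 0, 0, 0, 0, 0, 85],
])

```text
time_s: 9.4
position: [632.7, 186.9, 134.4]
ee_rot: [[-0.966, -0.258, -0.002], [-0.258, 0.966, -0.001], [0.002, -0.0, -1.0]]
force: [1.0, 0.3, -0.6]
opening: 85.2
grasp_force: 0.0
```

```bash
cat >> h.py <<'E'
def wcaps(c,o,z):
    bm=cv2.inRange(cv2.cvtColor(c["pixels"],cv2.COLOR_RGB2HSV),(105,120,40),(130,255,255))
    nl,lab,st,cen=cv2.connectedComponentsWithStats(bm)
    for i in range(1,nl):
        if st[i,4]>100: print("cap px",np.round(cen[i]),st[i,2:],np.round(wray(c,o,cen[i],z),1))
E
python3 - <<'E'
from h import *
o=arm.get_obs(); c=camera("wrist"); wcaps(c,o,80); t=camera("top"); print("pot now",capxy(t,"pot",proj(t,[604,-182,60]),5))
go(634,188,18,105)
E
```

```text
cap px [263. 219.] [ 34  38 991] [633.  189.1]
pot now (array([ 604.34146464, -181.54494599]), np.int32(343), 378.47005226439796)
t 9.5 pos [633.  186.7 134.9] yaw 104.9 rv [-0.0002 -0.0008 -0.0017] shift now [ -1.4   1.  116.9] shift after turn [ -1.3   1.  116.9] open 85.0 grip 0.0 F [-0.7  0.5 -0.8] j6 -105.5
```

The pot is centred in its dock to within 1 mm. The vial is at (633,189).

Call:
jog_arm([
  [-0.6, 2.2, 10, 0, 0, 0, 85],
  [0, 0, 25, 0, 0, 0, 85],
  [0, 0, 25, 0, 0, 0, 85],
  [0, 0, 25, 0, 0, 0, 85],
  [0, 0, 20, 0, 0, 0, 85],
  [0, 0, 11, 0, 0, 0, 85],
  [0, 0, 0, 0, 0, 0, 60],
  [0, 0, 0, 0, 0, 0, 45],
  [0, 0, 0, 0, 0, 0, 36],
  [0, 0, 0, 0, 0, 0, 34],
  [0, 0, 0, 0, 0, 0, 32],
  [0, 0, 0, 0, 0, 0, 30],
  [0, 0, 0, 0, 0, 0, 26],
  [0, 0, 0, 0, 0, 0, 20],
  [0, 0, 0, 0, 0, 0, 20],
  [0, 0, 0, 0, 0, 0, 20],
  [0, 0, 0, 0, 0, 0, 20],
], force=25)

```text
time_s: 10.92
position: [633.9, 190.7, 20.4]
ee_rot: [[-0.966, -0.259, 0.002], [-0.259, 0.966, 0.0], [-0.002, -0.0, -1.0]]
force: [-0.6, 0.2, 6.1]
opening: 27.4
grasp_force: 23.3
```

```bash
python3 - <<'E'
from h import *
go(418,283,118,105)
E
```

```text
t 10.92 pos [633.9 190.7  20.4] yaw 105.0 rv [-0.      0.0018  0.0004] shift now [184.4 145.1 -97.9] shift after turn [184.6 145.1 -97.6] open 27.4 grip 23.3 F [-0.6  0.2  6.1] j6 -105.7
```

Call:
jog_arm([
  [0, 0, -5, 0, 0, 0, 20],
  [0, 0, -15, 0, 0, 0, 20],
  [0, 0, -25, 0, 0, 0, 20],
  [0, 0, -25, 0, 0, 0, 20],
  [0, 0, -15, 0, 0, 0, 20],
  [8, 6, 0, 0, 0, 0, 20],
  [18, 14, 0, 0, 0, 0, 20],
  [25, 20, 0, 0, 0, 0, 20],
  [25, 20, 0, 0, 0, 0, 20],
  [25, 20, 0, 0, 0, 0, 20],
  [25, 20, 0, 0, 0, 0, 20],
  [25, 20, 0, 0, 0, 0, 20],
  [20, 15, 0, 0, 0, 0, 20],
  [10, 8, 0, 0, 0, 0, 20],
  [3, 2, 0, 0, 0, 0, 20],
  [0, 0, 0, 0, 0, 0, 20],
  [0, 0, 0, 0, 0, 0, 20],
  [0, 0, 0, 0, 0, 0, 20],
])

```text
time_s: 12.42
position: [418.4, 282.6, 103.7]
ee_rot: [[-0.966, -0.258, -0.0], [-0.258, 0.966, -0.0], [0.0, -0.0, -1.0]]
force: [0.3, -0.1, -0.4]
opening: 27.3
grasp_force: 23.5
```

```bash
python3 - <<'E'
from h import *
go(418,283,25,105)
o=arm.get_obs(); c=camera("wrist"); pickle.dump((c,o),open("w4.pkl","wb")); cv2.imwrite("pics/w4.png",c["pixels"][:,:,::-1])
E
```

```text
t 12.42 pos [418.4 282.6 103.7] yaw 104.9 rv [-0.0002 -0.0003 -0.0009] shift now [ 0.3  0.5 78.7] shift after turn [ 0.3  0.5 78.7] open 27.3 grip 23.5 F [ 0.3 -0.1 -0.4] j6 -127.5
```

View pics/w4.png

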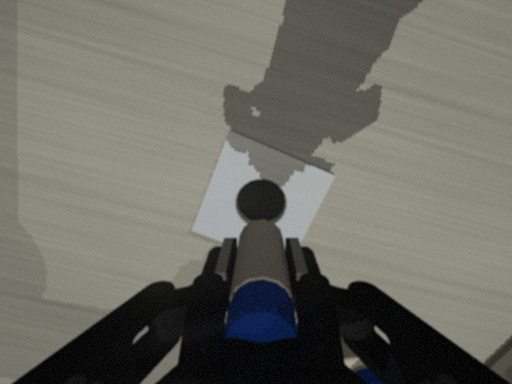

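```bash
python3 - <<'E'
from h import *
c,o=pickle.load(open("w4.pkl","rb"))
a,b,l=[wray(c,o,u,16) for u in((230,131),(335,175),(191,232))]
print(np.linalg.norm(a-b),np.linalg.norm(a-l),"centre by corners",(b+l)/2)
p,q=[wray(c,o,u,16) for u in((236.5,204),(286,204))]; print(np.linalg.norm(p-q),(p+q)/2, wray(c,o,(261,180),16)-22*np.array(o["ee_rot"])[:2,0])
E
```

```text
94.62732207991654 96.87029210238066 centre by corners [419.6270526 283.3854922]
43.20376890843614 [419.07701274 283.82669834] [419.52693381 283.6852258 ]
```

The small pocket measures 43 mm across, centred at (419.4,283.6). I lower the vial.

Call:
jog_arm([
  [-1.6, 0.8, 10, 0, 0, 0, 20],
  [0, 0, 20, 0, 0, 0, 20],
  [0, 0, 20, 0, 0, 0, 20],
  [0, 0, 14, 0, 0, 0, 20],
  [0, 0, 8, 0, 0, 0, 20],
  [0, 0, 3, 0, 0, 0, 20],
  [0, 0, 0, 0, 0, 0, 20],
  [0, 0, 0, 0, 0, 0, 20],
  [0, 0, 0, 0, 0, 0, 20],
])

```text
time_s: 13.22
position: [419.9, 284.6, 29.9]
ee_rot: [[-0.966, -0.259, 0.001], [-0.259, 0.966, 0.001], [-0.002, 0.001, -1.0]]
force: [0.7, 0.7, -1.2]
opening: 27.3
grasp_force: 23.5
```

Call:
jog_arm([
  [0, 0, 2.5, 0, 0, 0, 20],
  [0, 0, 0.5, 0, 0, 0, 20],
  [0, 0, 0.5, 0, 0, 0, 20],
  [0, 0, 0, 0, 0, 0, 20],
  [0, 0, 0, 0, 0, 0, 20],
])

```text
time_s: 13.63
position: [419.3, 284.2, 25.7]
ee_rot: [[-0.966, -0.259, 0.0], [-0.259, 0.966, 0.0], [-0.0, 0.0, -1.0]]
force: [0.5, 0.4, -0.5]
opening: 27.1
grasp_force: 23.5
```

Call:
jog_arm([
  [0, 0, 0.5, 0, 0, 0, 20],
  [0, 0, 0.5, 0, 0, 0, 20],
  [0, 0, 0, 0, 0, 0, 20],
  [0, 0, 0, 0, 0, 0, 20],
  [0, 0, 0, 0, 0, 0, 20],
])

```text
time_s: 14.05
position: [419.4, 284.2, 25.3]
ee_rot: [[-0.966, -0.259, 0.0], [-0.259, 0.966, 0.0], [-0.0, 0.0, -1.0]]
force: [-1.3, -0.3, 5.1]
opening: 27.3
grasp_force: 24.1
```

Call:
jog_arm([
  [0, 0, 0, 0, 0, 0, 32],
  [0, 0, 0, 0, 0, 0, 40],
  [0, 0, 0, 0, 0, 0, 60],
  [0, 0, 0, 0, 0, 0, 75],
  [0, 0, 0, 0, 0, 0, 85],
  [0, 0, 0, 0, 0, 0, 85],
  [0, 0, -10, 0, 0, 0, 85],
  [0, 0, -25, 0, 0, 0, 85],
  [0, 0, -30, 0, 0, 0, 85],
  [0, 0, -30, 0, 0, 0, 85],
  [0, 0, -20, 0, 0, 0, 85],
  [0, 0, 0, 0, 0, 0, 85],
  [0, 0, 0, 0, 0, 0, 85],
])

```text
time_s: 15.13
position: [419.7, 284.6, 141.5]
ee_rot: [[-0.966, -0.259, 0.002], [-0.259, 0.966, 0.003], [-0.003, 0.003, -1.0]]
force: [-1.1, -0.3, 0.0]
opening: 85.3
grasp_force: 0.0
```

```bash
python3 - <<'E'
from h import *
go(536,410,140,113.5)
E
```

```text
t 15.13 pos [419.7 284.6 141.5] yaw 105.0 rv [ 0.0023  0.0033 -0.1485] shift now [-144.8   91.     2.2] shift after turn [-156.7   68.6    1.5] open 85.3 grip 0.0 F [-1.1 -0.3  0. ] j6 -127.5
```

Call:
jog_arm([
  [0, 0, 0, 0, 0, -0.074, 85],
  [0, 0, 0, 0, 0, -0.074, 85],
  [-17, 7.6, 0, 0, 0, 0, 85],
  [-28, 12.2, 0, 0, 0, 0, 85],
  [-28, 12.2, 0, 0, 0, 0, 85],
  [-28, 12.2, 0, 0, 0, 0, 85],
  [-28, 12.2, 0, 0, 0, 0, 85],
  [-28, 12.2, 0, 0, 0, 0, 85],
  [0, 0, 0, 0, 0, 0, 85],
  [0, 0, 0, 0, 0, 0, 85],
  [0, 0, 0, 0, 0, 0, 85],
  [0, 0, 0, 0, 0, 0, 85],
])

```text
time_s: 16.13
position: [535.1, 408.6, 139.0]
ee_rot: [[-0.917, -0.398, -0.001], [-0.398, 0.917, -0.001], [0.002, -0.001, -1.0]]
force: [-0.3, -0.7, 0.9]
opening: 85.3
grasp_force: 0.0
```

```bash
python3 - <<'E'
from h import *
o=arm.get_obs(); c=camera("wrist"); wcaps(c,o,77); t=camera("top"); print("vial now",capxy(t,"vial",proj(t,[422,283,85]),5))
go(536,410,18,113.5); pickle.dump((c,o),open("w5.pkl","wb"))
cv2.imwrite("pics/w5.png",c["pixels"][:,:,::-1])
E
```

```text
cap px [260. 215.] [  38   41 1193] [535.6 409.3]
vial now (array([421.93098813, 284.4015713 ]), np.int32(99), 126.38602218264714)
t 16.23 pos [535.4 408.8 139.9] yaw 113.5 rv [-0.0001 -0.0004 -0.0004] shift now [ -1.1   0.9 121.9] shift after turn [ -1.1   0.8 121.9] open 85.4 grip 0.0 F [0.6 0.3 1.1] j6 -117.6
```

View pics/w5.png

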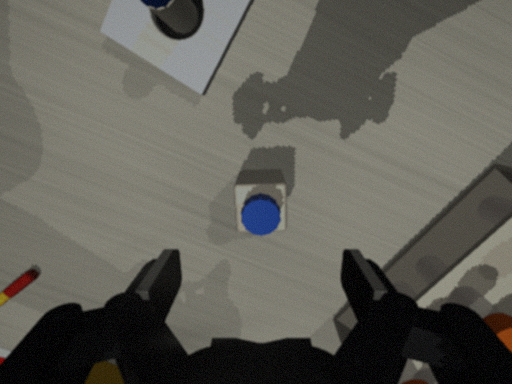

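```bash
python3 - <<'E'
from h import *
t=pickle.load(open("top.pkl","rb"))
for p in((98,200),(28,327)): print("rack bottom",ray(t,np.array(p)*.64,0))
for p in((82,188),(18,322)): print("rack top edge @40,60",ray(t,np.array(p)*.64,40),ray(t,np.array(p)*.64,60))
c,o=pickle.load(open("w5.pkl","rb"))
for p in((497,168),(335,322)): print("wrist rack edge @0/50",wray(c,o,p,0),wray(c,o,p,50))
y=np.array(o["ee_rot"])[:2,1]; x=np.array(o["ee_rot"])[:2,0]
for a in(-20,20): print("finger back",np.array([535.5,409.5])+57*y+a*x)
E
```

```text
rack bottom [657.27422605 557.92544306]
rack bottom [420.89307289 632.18755594]
rack top edge @40,60 [662.28317149 566.66071788] [654.79050016 554.57181473]
rack top edge @40,60 [422.90757112 624.44820692] [420.41128807 611.15312932]
wrist rack edge @0/50 [419.67052913 622.89216176] [427.08084279 579.24105984]
wrist rack edge @0/50 [657.29933588 562.78872479] [622.47853411 529.81913585]
finger back [531.14486582 469.74970156]
finger back [494.4539429  453.81953512]
```

The bottle is square to the fingers, centred at (260,215), and the rack is over 100 mm away. I descend and grip.

Call:
jog_arm([
  [-0.5, 0.4, 10, 0, 0, 0, 85],
  [0, 0, 25, 0, 0, 0, 85],
  [0, 0, 25, 0, 0, 0, 85],
  [0, 0, 25, 0, 0, 0, 85],
  [0, 0, 23, 0, 0, 0, 85],
  [0, 0, 13, 0, 0, 0, 85],
  [0, 0, 0, 0, 0, 0, 70],
  [0, 0, 0, 0, 0, 0, 60],
  [0, 0, 0, 0, 0, 0, 52],
  [0, 0, 0, 0, 0, 0, 49],
  [0, 0, 0, 0, 0, 0, 46],
  [0, 0, 0, 0, 0, 0, 40],
  [0, 0, 0, 0, 0, 0, 35],
  [0, 0, 0, 0, 0, 0, 35],
  [0, 0, 0, 0, 0, 0, 35],
], force=30)

```text
time_s: 17.48
position: [537.1, 410.9, 20.5]
ee_rot: [[-0.917, -0.399, 0.002], [-0.399, 0.917, 0.002], [-0.003, 0.001, -1.0]]
force: [-0.1, -0.3, 6.3]
opening: 43.6
grasp_force: 32.0
```

```bash
python3 - <<'E'
from h import *
go(661,-19,118,99.3)
E
```

```text
t 17.48 pos [537.1 410.9  20.5] yaw 113.5 rv [0.0011 0.0027 0.248 ] shift now [  57.6 -443.5  -98. ] shift after turn [ -52.8 -444.2  -97.5] open 43.6 grip 32.0 F [-0.1 -0.3  6.3] j6 -117.6
```

Call:
jog_arm([
  [0, 0, -5, 0, 0, 0, 35],
  [0, 0, -15, 0, 0, 0, 35],
  [0, 0, -25, 0, 0, 0, 35],
  [0, 0, -25, 0, 0, 0, 35],
  [0, 0, -15, 0, 0, 0, 35],
  [1, -10, 0, 0, 0, 0, 35],
  [3, -22, 0, 0, 0, 0, 35],
  [4, -32, 0, 0, 0, 0, 35],
  [4, -32, 0, 0, 0, 0, 35],
  [4, -32, 0, 0, 0, 0, 35],
  [4, -32, 0, 0, 0, 0, 35],
  [4, -32, 0, 0, 0, 0, 35],
  [4, -32, 0, 0, 0, 0, 35],
  [4, -32, 0, 0, 0, 0, 35],
  [4, -32, 0, 0, 0, 0, 35],
  [4, -32, 0, 0, 0, 0, 35],
  [4, -32, 0, 0, 0, 0, 35],
  [4, -32, 0, 0, 0, 0, 35],
  [4, -30, 0, 0, 0, 0, 35],
  [3, -20, 0, 0, 0, 0, 35],
])

```text
time_s: 19.15
position: [657.7, -13.2, 101.7]
ee_rot: [[-0.918, -0.396, -0.003], [-0.396, 0.918, -0.0], [0.003, 0.001, -1.0]]
force: [0.8, -0.2, -0.5]
opening: 43.8
grasp_force: 31.3
```

Call:
jog_arm([
  [1, -8, 0, 0, 0, 0.05, 35],
  [0, 0, 0, 0, 0, 0.08, 35],
  [0, 0, 0, 0, 0, 0.08, 35],
  [0, 0, 0, 0, 0, 0.038, 35],
  [0, 0, 0, 0, 0, 0, 35],
  [0, 0, 0, 0, 0, 0, 35],
  [0, 0, 0, 0, 0, 0, 35],
])

```text
time_s: 19.73
position: [660.4, -17.8, 102.7]
ee_rot: [[-0.987, -0.162, -0.002], [-0.162, 0.987, -0.0], [0.002, 0.0, -1.0]]
force: [0.7, -0.4, -1.1]
opening: 43.9
grasp_force: 31.4
```

```bash
python3 - <<'E'
from h import *
go(661,-19,25.5,99.3)
o=arm.get_obs(); c=camera("wrist"); pickle.dump((c,o),open("w6.pkl","wb")); cv2.imwrite("pics/w6.png",c["pixels"][:,:,::-1])
E
```

```text
t 19.73 pos [660.4 -17.8 102.7] yaw 99.3 rv [ 0.0002 -0.0016  0.0001] shift now [-0.6 -1.3 77.2] shift after turn [-0.5 -1.3 77.2] open 43.9 grip 31.4 F [ 0.7 -0.4 -1.1] j6 -93.1
```

View pics/w6.png

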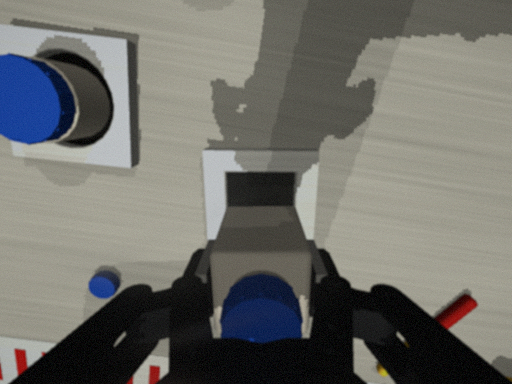

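```bash
python3 - <<'E'
from h import *
c,o=pickle.load(open("w6.pkl","rb")); x=np.array(o["ee_rot"])[:2,0]
a,b=[wray(c,o,u,16) for u in((203,151),(321,150))]; print(np.linalg.norm(a-b),(a+b)/2-48*x)
a,b=[wray(c,o,u,16) for u in((225.5,171),(296.5,171))]; print(np.linalg.norm(a-b),(a+b)/2-30*x)
E
```

```text
96.50612687072409 [662.12901083 -16.04814281]
59.404397202435106 [661.37445603 -16.95124703]
```

The pocket is square to the bottle, centred at (661.6,-16.8) and 59.4 mm wide. I lower the square bottle.

Call:
jog_arm([
  [-2.5, 0.7, 10, 0, 0, 0, 35],
  [0, 0, 20, 0, 0, 0, 35],
  [0, 0, 20, 0, 0, 0, 35],
  [0, 0, 14, 0, 0, 0, 35],
  [0, 0, 8, 0, 0, 0, 35],
  [0, 0, 2, 0, 0, 0, 35],
  [0, 0, 0, 0, 0, 0, 35],
  [0, 0, 0, 0, 0, 0, 35],
  [0, 0, 0, 0, 0, 0, 35],
  [0, 0, 0, 0, 0, 0, 35],
])

```text
time_s: 20.62
position: [664.1, -16.4, 30.8]
ee_rot: [[-0.987, -0.161, 0.002], [-0.161, 0.987, 0.0], [-0.002, 0.0, -1.0]]
force: [0.7, -0.4, -1.2]
opening: 44.0
grasp_force: 31.4
```

Call:
jog_arm([
  [0, 0, 2.5, 0, 0, 0, 35],
  [0, 0, 1, 0, 0, 0, 35],
  [0, 0, 0.5, 0, 0, 0, 35],
  [0, 0, 0, 0, 0, 0, 35],
  [0, 0, 0, 0, 0, 0, 35],
])

```text
time_s: 21.03
position: [663.3, -16.5, 25.6]
ee_rot: [[-0.987, -0.161, -0.0], [-0.161, 0.987, -0.0], [0.0, -0.0, -1.0]]
force: [-0.5, -0.7, -1.9]
opening: 43.6
grasp_force: 31.4
```

Call:
jog_arm([
  [0, 0, 0.5, 0, 0, 0, 35],
  [0, 0, 0.4, 0, 0, 0, 35],
  [0, 0, 0, 0, 0, 0, 35],
  [0, 0, 0, 0, 0, 0, 35],
  [0, 0, 0, 0, 0, 0, 35],
])

```text
time_s: 21.45
position: [663.4, -16.5, 25.5]
ee_rot: [[-0.987, -0.161, 0.0], [-0.161, 0.987, -0.0], [-0.0, -0.0, -1.0]]
force: [-3.1, 0.4, 3.9]
opening: 44.0
grasp_force: 31.9
```

Call:
jog_arm([
  [0, 0, 0, 0, 0, 0, 50],
  [0, 0, 0, 0, 0, 0, 60],
  [0, 0, 0, 0, 0, 0, 75],
  [0, 0, 0, 0, 0, 0, 85],
  [0, 0, 0, 0, 0, 0, 85],
  [0, 0, -10, 0, 0, 0, 85],
  [0, 0, -25, 0, 0, 0, 85],
  [0, 0, -30, 0, 0, 0, 85],
  [0, 0, -30, 0, 0, 0, 85],
  [0, 0, -20, 0, 0, 0, 85],
  [0, 0, 0, 0, 0, 0, 85],
  [0, 0, 0, 0, 0, 0, 85],
])

```text
time_s: 22.45
position: [664.2, -16.3, 142.2]
ee_rot: [[-0.987, -0.161, 0.004], [-0.161, 0.987, 0.001], [-0.004, 0.0, -1.0]]
force: [-0.3, 0.4, -1.6]
opening: 84.9
grasp_force: 0.0
```

```bash
python3 - <<'E'
from h import *
go(552,-409,141,90)
E
```

```text
t 22.45 pos [664.2 -16.3 142.2] yaw 99.3 rv [0.0006 0.0042 0.1617] shift now [ 1.739e+02 -3.695e+02  3.000e-01] shift after turn [ 112.2 -392.7    1.2] open 84.9 grip 0.0 F [-0.3  0.4 -1.6] j6 -93.2
```

Call:
jog_arm([
  [0, 0, 0, 0, 0, 0.081, 85],
  [0, 0, 0, 0, 0, 0.081, 85],
  [5, -17, 0, 0, 0, 0, 85],
  [9, -31, 0, 0, 0, 0, 85],
  [9, -31, 0, 0, 0, 0, 85],
  [9, -31, 0, 0, 0, 0, 85],
  [9, -31, 0, 0, 0, 0, 85],
  [9, -31, 0, 0, 0, 0, 85],
  [9, -31, 0, 0, 0, 0, 85],
  [9, -31, 0, 0, 0, 0, 85],
  [9, -31, 0, 0, 0, 0, 85],
  [9, -31, 0, 0, 0, 0, 85],
  [9, -31, 0, 0, 0, 0, 85],
  [9, -31, 0, 0, 0, 0, 85],
  [9, -31, 0, 0, 0, 0, 85],
  [0, 0, 0, 0, 0, 0, 85],
  [0, 0, 0, 0, 0, 0, 85],
  [0, 0, 0, 0, 0, 0, 85],
  [0, 0, 0, 0, 0, 0, 85],
])

```text
time_s: 24.03
position: [550.2, -404.6, 139.2]
ee_rot: [[-1.0, -0.001, -0.001], [-0.001, 1.0, 0.001], [0.001, 0.001, -1.0]]
force: [0.1, -0.3, 1.0]
opening: 84.9
grasp_force: 0.0
```

```bash
python3 - <<'E'
from h import *
o=arm.get_obs(); c=camera("wrist"); wcaps(c,o,75); t=camera("top"); print("sq now",capxy(t,"sqb",proj(t,[664.9,-19,80]),5))
go(552,-409,18,90); pickle.dump((c,o),open("w7.pkl","wb"))
cv2.imwrite("pics/w7.png",c["pixels"][:,:,::-1])
E
```

```text
cap px [ 22. 192.] [  58  114 3144] [ 533.5 -588.5]
cap px [257. 216.] [ 31  32 752] [ 552.4 -407.4]
cap px [496. 259.] [  40   57 1682] [ 590.9 -207.3]
sq now (array([666.14076222, -17.2400118 ]), np.int32(119), 151.60552092792932)
t 24.13 pos [ 550.6 -404.3  139.6] yaw 90.1 rv [ 0.0003 -0.0004  0.0017] shift now [ -1.4  -4.7 121.6] shift after turn [ -1.4  -4.7 121.6] open 84.7 grip 0.0 F [ 0.8 -0.  -0.8] j6 -67.1h.py:26: RuntimeWarning: The iteration is not making good progress, as measured by the 
 improvement from the last ten iterations.
  s=fsolve(lambda p:model(p)[0]-cen[i],ray(c,cen[i],z1+dz))
```

View pics/w7.png

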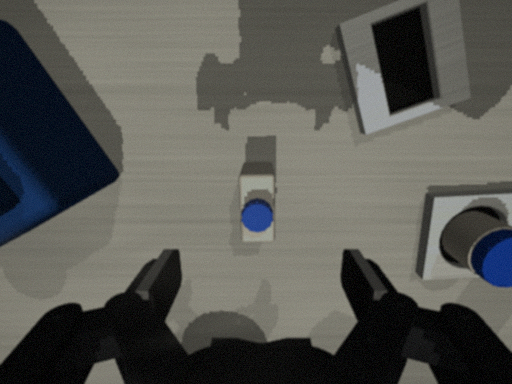

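```bash
python3 - <<'E'
from h import *
t=pickle.load(open("top.pkl","rb"))
for p,z in(((672,218),0),((700,160),100),((678,130),100),((672,195),0),((735,325),0),((735,325),60)): print(p,z,ray(t,np.array(p)*.64,z))
E
```

```text
(672, 218) 0 [ 711.75592974 -457.28958312]
(700, 160) 100 [ 774.34956979 -458.6674342 ]
(678, 130) 100 [ 824.53665326 -423.75462648]
(672, 195) 0 [ 755.07262377 -457.64109784]
(735, 325) 0 [ 528.89175489 -561.9068196 ]
(735, 325) 60 [ 515.33244876 -528.88370897]
```

The flat bottle's cap is at (257,216) with its long side along the image vertical, aligned to within 1°. The beaker and blue box are clear of the fingers.

Call:
jog_arm([
  [-1.7, -3, 10, 0, 0, 0, 85],
  [0, 0, 25, 0, 0, 0, 85],
  [0, 0, 25, 0, 0, 0, 85],
  [0, 0, 25, 0, 0, 0, 85],
  [0, 0, 23, 0, 0, 0, 85],
  [0, 0, 13, 0, 0, 0, 85],
  [0, 0, 0, 0, 0, 0, 70],
  [0, 0, 0, 0, 0, 0, 50],
  [0, 0, 0, 0, 0, 0, 38],
  [0, 0, 0, 0, 0, 0, 36],
  [0, 0, 0, 0, 0, 0, 33],
  [0, 0, 0, 0, 0, 0, 28],
  [0, 0, 0, 0, 0, 0, 22],
  [0, 0, 0, 0, 0, 0, 22],
  [0, 0, 0, 0, 0, 0, 22],
], force=30)

```text
time_s: 25.38
position: [552.9, -408.9, 20.5]
ee_rot: [[-1.0, -0.0, 0.002], [-0.0, 1.0, -0.001], [-0.002, -0.001, -1.0]]
force: [-0.3, 1.8, 5.6]
opening: 29.8
grasp_force: 31.0
```

```bash
python3 - <<'E'
from h import *
go(432,-279,103,109.3)
E
```

```text
t 25.38 pos [ 552.9 -408.9   20.5] yaw 90.0 rv [-0.0018  0.0021 -0.3366] shift now [120.7 129.8 -83. ] shift after turn [ 71.2 162.5 -82.5] open 29.8 grip 31.0 F [-0.3  1.8  5.6] j6 -67.0
```

Opening is 29.8 mm, so it's held. I lift, traverse and turn.

Call:
jog_arm([
  [0, 0, -5, 0, 0, 0, 22],
  [0, 0, -15, 0, 0, 0, 22],
  [0, 0, -25, 0, 0, 0, 22],
  [0, 0, -25, 0, 0, 0, 22],
  [0, 0, -15, 0, 0, 0, 22],
  [8, 9, 0, 0, 0, 0, 22],
  [18, 19, 0, 0, 0, 0, 22],
  [22, 24, 0, 0, 0, 0, 22],
  [22, 24, 0, 0, 0, 0, 22],
  [22, 24, 0, 0, 0, 0, 22],
  [18, 19, 0, 0, 0, 0, 22],
  [10, 11, 0, 0, 0, -0.04, 22],
  [0, 0, 0, 0, 0, -0.08, 22],
  [0, 0, 0, 0, 0, -0.09, 22],
  [0, 0, 0, 0, 0, -0.08, 22],
  [0, 0, 0, 0, 0, -0.046, 22],
  [0, 0, 0, 0, 0, 0, 22],
  [0, 0, 0, 0, 0, 0, 22],
  [0, 0, 0, 0, 0, 0, 22],
])

```text
time_s: 26.97
position: [431.8, -278.4, 103.6]
ee_rot: [[-0.945, -0.328, -0.0], [-0.328, 0.945, 0.0], [0.0, 0.0, -1.0]]
force: [0.8, -0.2, -1.3]
opening: 29.7
grasp_force: 30.3
```

```bash
python3 - <<'E'
from h import *
go(432,-279,25.5,109.3)
o=arm.get_obs(); c=camera("wrist"); pickle.dump((c,o),open("w8.pkl","wb")); cv2.imwrite("pics/w8.png",c["pixels"][:,:,::-1])
E
```

```text
t 26.97 pos [ 431.8 -278.4  103.6] yaw 109.2 rv [ 0.0004 -0.0004 -0.0024] shift now [-0.1 -0.7 78.1] shift after turn [-0.  -0.6 78.1] open 29.7 grip 30.3 F [ 0.8 -0.2 -1.3] j6 -56.1
```

View pics/w8.png

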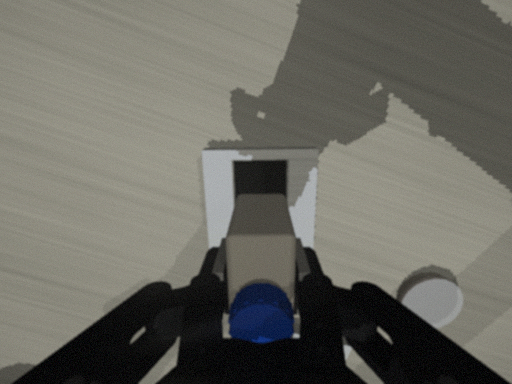

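```bash
python3 - <<'E'
from h import *
c,o=pickle.load(open("w8.pkl","rb")); x=np.array(o["ee_rot"])[:2,0]
a,b=[wray(c,o,u,16) for u in((203,151),(318,150))]; print(np.linalg.norm(a-b),(a+b)/2-48*x)
a,b=[wray(c,o,u,16) for u in((233,161),(287.5,161))]; print(np.linalg.norm(a-b),(a+b)/2-39*x)
R=np.array(o["ee_rot"]); print(R.T@(np.r_[(a+b)/2-39*x,0]-np.r_[o["position"][:2],0]))
E
```

```text
94.37035091117383 [ 433.8325087  -277.23189431]
45.2460748568829 [ 433.60496688 -277.50052628]
[-2.05079025e+00  2.52275326e-01 -6.60403618e-04]
```

The oblong pocket is aligned and centred at (433.6,-277.5), with a measured width of 45 mm. I lower the flat bottle.

Call:
jog_arm([
  [-2.4, 0.3, 10, 0, 0, 0, 22],
  [0, 0, 20, 0, 0, 0, 22],
  [0, 0, 20, 0, 0, 0, 22],
  [0, 0, 14, 0, 0, 0, 22],
  [0, 0, 8, 0, 0, 0, 22],
  [0, 0, 3, 0, 0, 0, 22],
  [0, 0, 0, 0, 0, 0, 22],
  [0, 0, 0, 0, 0, 0, 22],
  [0, 0, 0, 0, 0, 0, 22],
  [0, 0, 0, 0, 0, 0, 22],
])

```text
time_s: 27.85
position: [434.8, -277.6, 29.6]
ee_rot: [[-0.944, -0.33, 0.002], [-0.33, 0.944, -0.001], [-0.002, -0.001, -1.0]]
force: [-0.2, 0.1, -1.5]
opening: 29.4
grasp_force: 30.4
```

Call:
jog_arm([
  [0, 0, 2, 0, 0, 0, 22],
  [0, 0, 1, 0, 0, 0, 22],
  [0, 0, 0, 0, 0, 0, 22],
  [0, 0, 0, 0, 0, 0, 22],
  [0, 0, 0, 0, 0, 0, 22],
])

```text
time_s: 28.27
position: [434.2, -277.4, 25.8]
ee_rot: [[-0.944, -0.33, 0.0], [-0.33, 0.944, -0.0], [-0.0, -0.0, -1.0]]
force: [0.7, -0.2, -1.6]
opening: 30.0
grasp_force: 30.4
```

Call:
jog_arm([
  [0, 0, 0.5, 0, 0, 0, 22],
  [0, 0, 0.6, 0, 0, 0, 22],
  [0, 0, 0, 0, 0, 0, 22],
  [0, 0, 0, 0, 0, 0, 22],
  [0, 0, 0, 0, 0, 0, 22],
])

```text
time_s: 28.68
position: [434.2, -277.4, 25.4]
ee_rot: [[-0.944, -0.33, 0.0], [-0.33, 0.944, -0.0], [-0.0, -0.0, -1.0]]
force: [-1.9, 1.6, 5.5]
opening: 29.7
grasp_force: 31.1
```

Call:
jog_arm([
  [0, 0, 0, 0, 0, 0, 36],
  [0, 0, 0, 0, 0, 0, 45],
  [0, 0, 0, 0, 0, 0, 60],
  [0, 0, 0, 0, 0, 0, 75],
  [0, 0, 0, 0, 0, 0, 85],
  [0, 0, 0, 0, 0, 0, 85],
  [0, 0, -10, 0, 0, 0, 85],
  [0, 0, -25, 0, 0, 0, 85],
  [0, 0, -30, 0, 0, 0, 85],
  [0, 0, -30, 0, 0, 0, 85],
  [0, 0, -30, 0, 0, 0, 85],
  [0, -20, -30, 0, 0, 0, 85],
  [0, -30, -10, 0, 0, 0, 85],
  [0, -30, 0, 0, 0, 0, 85],
  [0, -30, 0, 0, 0, 0, 85],
  [0, -30, 0, 0, 0, 0, 85],
  [0, -30, 0, 0, 0, 0, 85],
  [0, 0, 0, 0, 0, 0, 85],
  [0, 0, 0, 0, 0, 0, 85],
])

```text
time_s: 30.27
position: [489.8, -438.8, 189.1]
ee_rot: [[-0.945, -0.328, -0.001], [-0.328, 0.945, 0.001], [0.001, 0.001, -1.0]]
force: [0.7, 0.4, -0.3]
opening: 84.9
grasp_force: 0.0
```

```bash
python3 - <<'E'
from h import *
t=camera("top"); s=camera("scene")
cv2.imwrite("pics/fin.png",np.vstack([cv2.resize(t["pixels"][100:270,100:420],(560,298)),cv2.resize(s["pixels"][140:270,100:420],(740,300))[:,90:650]])[:,:,::-1])
E
```

```text
(no output)
```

View pics/fin.png

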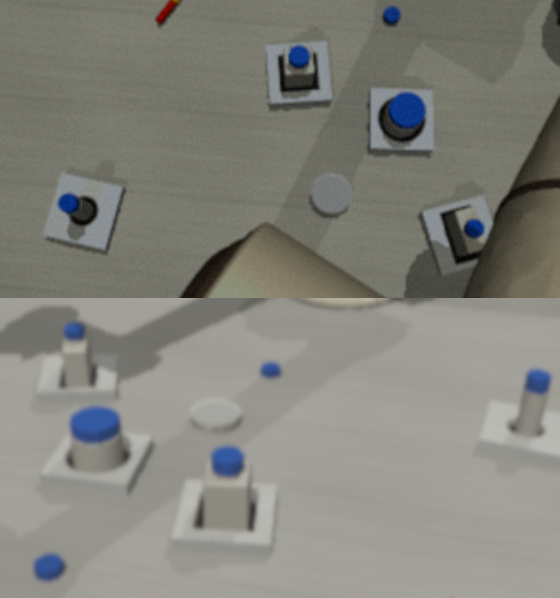

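All four stand upright in their matching pockets: flat bottle (75,355), pot (95,440), square bottle (228,490) and vial (535,400) in the scene crop. I hand in the job.

```bash
python3 - <<'E'
from h import *
t=camera("top")
for n,p in dict(fl=(435.4,-279.9),sqb=(664.9,-19.1),pot=(603.9,-182.5),vial=(421.8,283.1)).items(): print(n,capxy(t,n,proj(t,[*p,CAP[n][2]]),5)[0],p)
print(workorder.sign_off())
E
```

```text
fl [ 437.41620088 -279.03219515] (435.4, -279.9)
sqb [666.51992218 -17.32662059] (664.9, -19.1)
pot [ 604.41057115 -181.58699016] (603.9, -182.5)
vial [421.81224655 284.33368768] (421.8, 283.1)
the job is handed in; nothing more can be done
None
```

All four containers are upright in their matching docks, each centred to within about 2.5 mm by the top camera, and the job was handed in at about 30 s of the 109 s limit.

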